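# Snap the last clip onto an egg mould and tug-test it

### The arm

A 6-joint arm with a two-finger parallel gripper is mounted at the origin on the work surface. World frame = base frame: x ahead of the robot, y to its left, z up, the work surface at z = 0. Lengths are in mm, angles in rad, forces in N, time in s.
With the tool pointing down it reaches from about 275 to 1000 mm from the base axis. Payload 8.4 kg.
Tool frame: the origin (TCP) lies at the centre of the arm's flange, where the gripper is bolted on; the fingertips stand 173 mm ahead of it and the grasp point (between the pads) lies 155 mm ahead of it (tcp_to_tips is the distance from the TCP to the fingertips, in mm); z points along the fingers, x is the direction in which the jaws open and shut, and the axes are right-handed (so a half turn about z gives the same grasp; the last joint's range is limited). The gripper opens to 85 mm and grips with 20 to 120 N. Pads are 22 mm wide; open, the fingers measure 114 mm over their backs; the gripper's body (76 mm by 85 mm) begins 54 mm behind the grasp point. The pads swing forward as they close: fully open they stand 13 mm farther back than shut.
Start: joints at [-1.253, 0.353, 1.633, -0, 1.155, -0.002], TCP at [196.484, -593.316, 404.681] pointing down, gripper open.
Joint ranges: [-2.63, 2.63], [-0.92, 2.1], [0.06, 2.66], [-1.3, 4.44], [0, 2.69], [-3.02, 3.02]. Speed limits (rad/s): [2.22, 2.22, 2.79, 3.14, 3.14, 3.14].

### API

Orientations are given as [roll, pitch, yaw] about the fixed x, y, z axes, in that order (R = Rz(yaw) Ry(pitch) Rx(roll)).
In Python, from rig import sense, grab_frame, camera_info, sign_off, tcp_to_tips gives the robot as it stands.
- The arm moves only by the shell command python3 -m creep 'ROWS' [FORCE]. ROWS is text: rows parted by semicolons, each of 5 numbers parted by spaces: the opening in per cent of the stroke, from 0 (shut) to 100 (fully open), then the shift along the tool's x, y, z in cm, then the turn about the tool's z in degrees. In form: fingers tx ty tz roll; .... A call has 1 to 20 rows; each row is the pose to reach, as a shift and turn from the pose measured when the call began, along the tool's axes at that moment; what a row does not reach only later rows make up. A row lasts 1/10 s, in which the tool goes at most 50 mm and 8.59 degrees, less where a joint would pass 70% of its speed; a pose out of reach is approached as far as the arm can. A call with a gripper value outside its range is refused whole. The fingers move at their own pace and stop on an object; FORCE is the grip in N (left out, the last holds). Time passes only in rows, so rows that repeat a pose let the fingers close. It gives the time, the measured TCP pose, the force and the opening at its end, in the units of the state.
- sense(): the state, without advancing time (a new reading comes with each control period).
- grab_frame(name): name is "scene" or "side" or "wrist"; returns (picture, depth): 400x640x3 uint8, blue, green, red; 400x640 float32, mm along the optical axis (not along the pixel's ray), 0 where there is no reading.
- camera_info(name): a dict with "vertical_fov" (degrees; the focal length in pixels is half the picture's height over the tangent of half this angle, whatever the lens; pixels are square), "cx", "cy" (the principal point, pixels), "world_to_cam" (4x4, takes a point from world to camera coordinates). Camera axes: x right, y down, z forward; pixel columns grow to the right and rows downward; lengths in mm; the calibration is good to about 2 mm. The wrist camera is an equidistant fisheye: a pixel r from the principal point sees the ray r / f radians off the axis. A picture is of the moment at which its call begins: read the wrist's pose just before it. camera_info takes no time and is no camera call; for the wrist camera it gives the pose at the moment of the call.
- sign_off(): hands the job in, once; it reports no verdict.
The state is a dict: "clock": time; "qpos": joint angles; "qvel": joint speeds; "joint_efforts": joint torques, N m; "eef_pos": TCP position; "tcp_rot": TCP orientation; "contact_force": force on the tool from outside, world axes, zero at the start; "wrist_torque": the same for the moment, N m; "opening": opening from 0.0 (shut) to 1.0 (fully open).
Only numpy, scipy, OpenCV 4.12 (cv2) and the standard library are available. Lean on these libraries where they do the work, as an engineer would, in place of code of your own. Each camera call takes 0.05 s, during which the arm holds its last target.

### The job

The chocolate-egg mould is closed and ready for the spinner, but its last blue clip is still standing on the bench: push it down onto its seat on the mould's top rim, between the two black stops, until it snaps and sits fully home, pressing with less than 40 N so that the rim does not crack. Then tug the clip straight up with a steady pull of about 12 N for two seconds to prove that it is held, never with more than 25 N. Leave it snapped on and let go of it, and do not shift the gift boxes, the finished egg or the spatula.

Things in the scene. Friction and masses are not known exactly. Their poses are not given: they have to be found in the camera images.
- clip_grip (a point): Where to grip the loose blue steel clip (62 mm tall, about 150 g), which stands upright on the bench on its jaws. Lies in its upright grip fin, 51 mm above the clip's underside. Fin: 10 mm thick (clip's x), 26 mm wide (y), from 18 mm below to 11 mm above this point; the wider crown lies below it. Axes fixed to the clip, z up; a half turn about z makes no difference.
- clip_saddle (a point): Middle of the underside of the clip's crown (block 22 mm in x, 28 mm in y, 8 mm high, below the fin), 26 mm below clip_grip; axes as clip_grip. Either side in x a sprung jaw, 28 mm wide in y, reaches 25 mm further down; the jaws carry snap bumps inside and flare to 29 mm at their lips to straddle the rim. Fully home, this point touches the seat point.
- mould: Clear two-half egg mould with a dark chocolate egg inside, closed and clamped upright in a steel stand fixed to the bench. Origin under its centre at bench height, z up, y along the top rim, x across. Plates 190 mm long (y), top rim 140 mm above the bench; egg bulges 42 mm either way in x below 112 mm. Two blue clips, already on its upright ends, reach 141 mm out in y at 80 mm height; leave them on.
- seat (a point): The clip's seat: middle of the mould's top rim, on its top face, 140 mm above the bench; axes as the mould's. The rim is 6.4 mm wide on top, swells to 15.4 mm 9 to 10 mm down, then is undercut to 8 mm. Two half-round black stops 4.5 mm high stand on the rim, 33 mm apart between near sides; the 28 mm wide clip goes between them, its x across the rim.
- snap (a point): Point in the rim, 10 mm below seat, where the clip snaps under. Pressed straight down, the clip meets the rim 12 mm or more above home; the push rises to 7 to 18 N, about 5 mm above home it snaps and pulls itself down, and the crown then stops hard on the rim's top. Pulled up, it has 1.5 mm of free play, then holds stiffly (about 25 N per mm) and tears off somewhere above 24 N.
- gift_box: Open orange gift box with black dividers and chocolates, 130 by 180 mm, 45 mm high (chocolates to 52 mm); origin under its centre. Not to be shifted.
- show_egg: Finished brown chocolate egg on a small white foot, 75 mm tall, 50 mm across; origin under its centre. Not to be shifted.
- mint_box: Small mint-green gift box with black bands, 73 mm square, 49 mm high; origin under its centre. Not to be shifted.
- spatula: Spatula, 280 mm long, lying on the bench; origin under its middle. Not to be shifted.
Not all that is in view belongs to the job. Of the things that look like the part that bears clip_grip, the smaller one is meant.

How it is judged:
By the outcome, as a careful person would: the job done as asked, in the order asked, and still so for the second after the job is handed in, with the robot touching nothing.
It also fails if it takes over 51 s, if anything falls off the work surface, if the arm or the gripper's body presses on something with over 40 N, if the wrist force passes 120 N, or if a joint passes its speed limit or range.

## Working session

There is one attempt and no reset: what is moved stays moved. The work goes in short steps, Python scripts to look and compute and a shell command to move; the robot and the scene stay as the last step left them, time stands still between calls to the robot, and variables do not carry over. Pictures are saved under pics/ and viewed, and the job is handed in when it is done.

```bash
mkdir -p pics; ls
cat > h.py <<'E'
import numpy as np, cv2
from rig import *
def save(n,fn,crop=None,s=1):
    im,d=grab_frame(n); np.savez('pics/'+fn+'.npz',im=im,d=d,T=camera_info(n)['world_to_cam'])
    cv2.imwrite('pics/'+fn+'.png',im); return im,d
def f(n): return 200/np.tan(np.radians(camera_info(n)['vertical_fov'])/2)
def pt(n,u,v,z=None,d=None,T=None):
    ci=camera_info(n); T=np.array(ci['world_to_cam'] if T is None else T); F=f(n)
    a=np.array([u-ci['cx'],v-ci['cy']])
    if n=='wrist':
        r=np.hypot(*a); th=r/F; ray=np.array([*(a/max(r,1e-9)*np.tan(th)),1])
    else: ray=np.array([*(a/F),1])
    R=T[:3,:3]; c=-R.T@T[:3,3]; w=R.T@ray
    s=d if d is not None else (z-c[2])/w[2]
    return c+s*w
def px(n,p,T=None):
    ci=camera_info(n); T=np.array(ci['world_to_cam'] if T is None else T); q=T[:3,:3]@np.array(p)+T[:3,3]
    if n=='wrist':
        r=np.hypot(q[0],q[1]); k=f(n)*np.arctan2(r,q[2])/max(r,1e-9); return ci['cx']+k*q[0],ci['cy']+k*q[1]
    return ci['cx']+f(n)*q[0]/q[2],ci['cy']+f(n)*q[1]/q[2]
E
python3 - <<'E'
from h import *
print(sense())
for n in ['scene','side','wrist']: save(n,n+'0'); print(n,camera_info(n))
E
```

```text
pics
{'clock': 0.0, 'qpos': array([-1.25339233e+00,  3.53639582e-01,  1.63413308e+00,  5.19077398e-06,
        1.15516991e+00, -2.39964486e-03]), 'qvel': array([-0.00148584, -0.00135034,  0.00045039,  0.00217243, -0.00058854,
        0.00047516]), 'joint_efforts': array([-1.27844719e-04, -6.05249977e+01, -3.42065692e+01, -1.29879745e-04,
        9.46997636e-03,  8.07914375e-06]), 'eef_pos': array([ 196.41660028, -593.09129864,  403.96731107]), 'tcp_rot': array([-3.14158467e+00,  1.34990023e-03, -1.25099478e+00]), 'contact_force': array([ 0.01157365, -0.61488126, -0.04327663]), 'wrist_torque': array([-0.02814784,  0.00524206,  0.03709711]), 'opening': 1.0019347631316695}
scene {'vertical_fov': 44.092792080786865, 'cx': 315.361878759, 'cy': 193.06236345380177, 'world_to_cam': array([[-2.83388448e-01,  9.58822098e-01,  1.87395964e-02,
         1.72336653e+02],
       [ 6.29143129e-01,  2.00625772e-01, -7.50951545e-01,
        -2.86523253e+02],
       [-7.23788582e-01, -2.01021104e-01, -6.60091361e-01,
         1.87019795e+03],
       [ 0.00000000e+00,  0.00000000e+00,  0.00000000e+00,
 
[... 227 characters left out ...]
[-2.44928021e-01,  5.27218660e-01, -8.13665010e-01,
         2.19149483e+02],
       [ 3.58039184e-01, -7.30721937e-01, -5.81251575e-01,
         1.04373474e+03],
       [ 0.00000000e+00,  0.00000000e+00,  0.00000000e+00,
         1.00000000e+00]])}
wrist {'vertical_fov': 65.70646984690485, 'cx': 322.4407555983121, 'cy': 196.72647360685755, 'world_to_cam': array([[ 3.13820575e-01, -9.49480878e-01, -1.64588320e-03,
        -6.23874414e+02],
       [-8.98125097e-01, -2.97408051e-01,  3.23913201e-01,
        -4.14812269e+01],
       [-3.08038890e-01, -1.00172418e-01, -9.46085371e-01,
         3.81691255e+02],
       [ 0.00000000e+00,  0.00000000e+00,  0.00000000e+00,
         1.00000000e+00]])}
```

View pics/scene0.png

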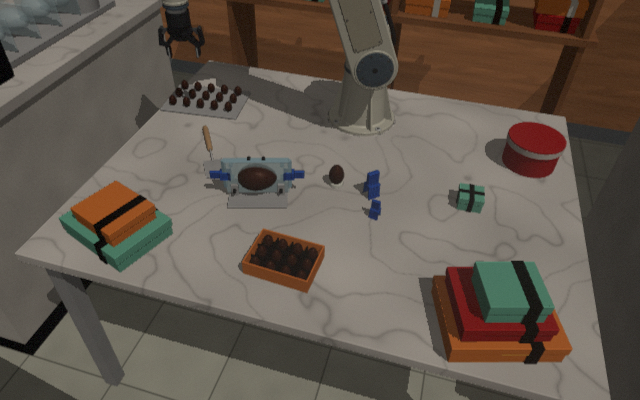

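View pics/side0.png

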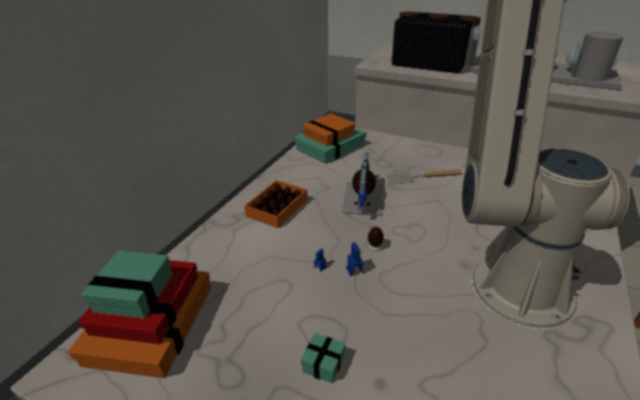

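View pics/wrist0.png

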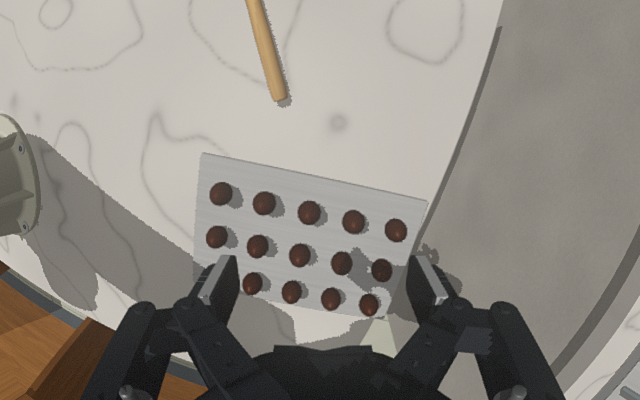

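The scene view shows the loose blue clips at (375,210), small, and (373,184), large. The mould's fitted end clips are at (217,175) and (298,175). In the side view the small one is at (320,259) and the large one at (355,258). The mould's rim runs along the line between its end clips. By the description I want the small one at scene (375,210), and I'll check it with a crop and by measuring.

Run:
```python
from h import *
Z={n:np.load(f'pics/{n}0.npz') for n in ['scene','side']}
for n in Z:
    im,d=Z[n]['im'],Z[n]['d']; hsv=cv2.cvtColor(im,cv2.COLOR_BGR2HSV)
    m=cv2.inRange(hsv,(108,120,40),(130,255,255)); k,l,st,c=cv2.connectedComponentsWithStats(m)
    for i in range(1,k):
        if st[i,4]>15:
            v,u=np.where(l==i); P=np.array([pt(n,a,b,d=d[b,a]) for a,b in zip(u,v) if d[b,a]>0])
            print(n,st[i],P.min(0).round(),P.max(0).round(),np.median(P,0).round())
im=Z['scene']['im']; a=cv2.resize(im[160:230,340:420],None,fx=5,fy=5,interpolation=2)
b=cv2.resize(Z['side']['im'][235:285,300:380],None,fx=5,fy=5,interpolation=2)
c=cv2.resize(im[145:215,195:315],None,fx=5,fy=5,interpolation=2)
cv2.imwrite('pics/crop1.png',np.vstack([a,b])); cv2.imwrite('pics/crop2.png',c)
```

```text
scene [284 169  20  11 142] [ 487. -129.   69.] [518. -75.  98.] [ 502. -102.   85.]
scene [210 170  20  10 136] [ 558. -341.   70.] [ 583. -280.  101.] [ 571. -309.   87.]
scene [367 171  13  28 269] [413. 110.   3.] [454. 148.  93.] [433. 130.  48.]
scene [369 200  12  20 141] [510. 140.   1.] [532. 168.  66.] [524. 154.  35.]
side [358 190   9  16  81] [ 483. -139.   54.] [517. -68.  96.] [ 491. -101.   89.]
side [347 243  16  32 278] [399. 114.  -2.] [445. 151.  91.] [421. 137.  46.]
side [315 250  11  20 126] [502. 145.  -1.] [527. 172.  64.] [511. 162.  31.]
```

View pics/crop1.png

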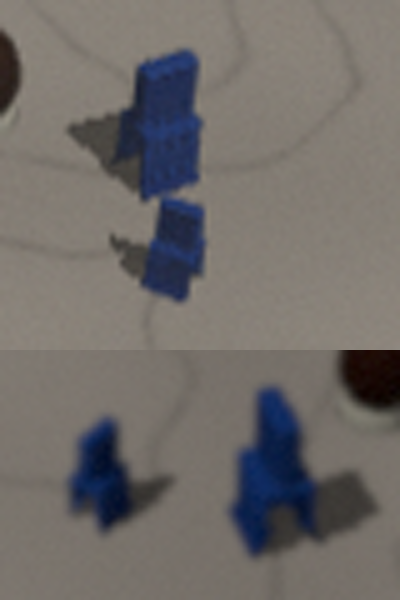

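View pics/crop2.png

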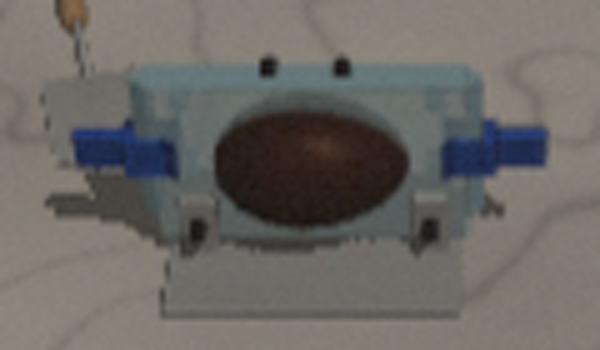

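The small clip measures about 66 mm tall and the other about 92 mm, so the small one is the one meant. I'll work out the camera offset and where to look from.

```bash
cat >> h.py <<'E'
from scipy.spatial.transform import Rotation as Ro
def pose():
    s=sense(); return s['eef_pos'],Ro.from_euler('xyz',s['tcp_rot']).as_matrix()
def to(target,yawdeg):
    p,R=pose(); t=R.T@(np.array(target)-p)/10; s=sense()
    d=(np.degrees(s['tcp_rot'][2])-yawdeg+180)%360-180
    print('shift cm',t.round(2),'roll deg',round(d,2),'yaw now',np.degrees(s['tcp_rot'][2]).round(2))
E
python3 - <<'E'
from h import *
p,R=pose(); T=camera_info('wrist')['world_to_cam']; c=-T[:3,:3].T@T[:3,3]
off=R.T@(c-p); print('cam in tool',off.round(1),'axis',(R.T@T[2,:3]).round(3),(R.T@T[0,:3]).round(3))
np.savez('cal.npz',off=off,Rc=T[:3,:3]@R)
print('grasp px',px('wrist',p+R@[0,0,155]), 'f',f('wrist'))
to((517-12,158+38,330),18.4)
Z={n:np.load(f'pics/{n}0.npz') for n in ['scene','side']}
# clip orientation from depth of points
for n in Z:
    im,d=Z[n]['im'],Z[n]['d']; hsv=cv2.cvtColor(im,cv2.COLOR_BGR2HSV)
    m=cv2.inRange(hsv,(108,120,40),(130,255,255)); v,u=np.where(m>0)
    P=np.array([pt(n,a,b,d=d[b,a]) for a,b in zip(u,v)])
    for x,y in ((518,157),(427,134)):
        Q=P[np.hypot(P[:,0]-x,P[:,1]-y)<35]; Q=Q[Q[:,2]>Q[:,2].max()*.5]
        w,e=np.linalg.eigh(np.cov(Q[:,:2].T)); print(n,Q.mean(0).round(1),w.round(1),np.degrees(np.arctan2(e[1,1],e[0,1])).round(1))
E
```

```text
cam in tool [ -0.2 -84.   30.6] axis [-0.001  0.324  0.946] [1.    0.001 0.001]
grasp px (np.float64(323.2135080324005), np.float64(278.56146014672913)) f 309.70691628693146
shift cm [-65.2  -54.1    7.48] roll deg -90.08 yaw now -71.68Traceback (most recent call last):
  File "<stdin>", line 12, in <module>
  File "h.py", line 8, in pt
    ci=camera_info(n); T=np.array(ci['world_to_cam'] if T is None else T); F=f(n)
ValueError: time passes only in moves, steps and waits
```

```bash
sed -i 's/^from rig import \*/from rig import *\nimport rig\n_c={}\ndef camera_info(n):\n    if n=="wrist": return rig.camera_info(n)\n    if n not in _c: _c[n]=rig.camera_info(n)\n    return _c[n]/' h.py
python3 - <<'E'
from h import *
to((536,-206,404),18.4)
E
```

```text
shift cm [-2.608e+01 -4.441e+01  4.000e-02] roll deg -90.08 yaw now -71.68
```

```bash
python3 -m creep '45 -26 -44.4 0 -90;45 -26 -44.4 0 -90;45 -26 -44.4 0 -90;45 -26 -44.4 0 -90;45 -26 -44.4 0 -90;45 -26 -44.4 0 -90;45 -26 -44.4 0 -90;45 -26 -44.4 0 -90;45 -26 -44.4 0 -90;45 -26 -44.4 0 -90;45 -26 -44.4 0 -90;45 -26 -44.4 0 -90;45 -26 -44.4 0 -90;45 -26 -44.4 0 -90;45 -26 -44.4 0 -90;45 -26 -44.4 0 -90' 100
python3 - <<'E'
from h import *
to((536,-206,404),18.4); save('wrist','w1')
E
```

```text
clock: 1.75
eef_pos: [535.6, -207.6, 404.5]
tcp_rot: [-3.141, 0.0, 0.318]
contact_force: [1.1, -1.0, -0.0]
opening: 0.45
shift cm [ 0.08 -0.14  0.05] roll deg -0.19 yaw now 18.21
```

View pics/w1.png

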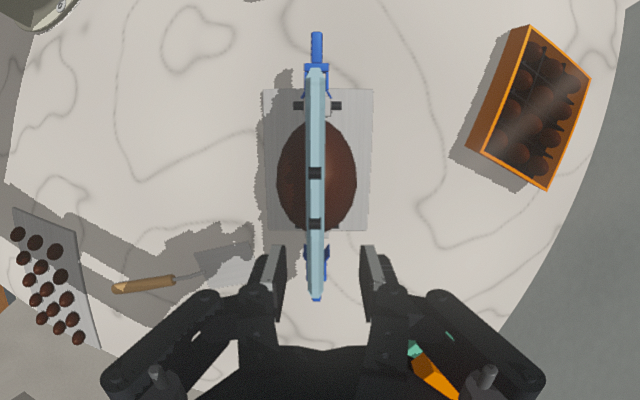

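The wrist view shows the rim running vertically at u≈315, with the black stops at (315,173) and (315,224). The gift box is at right and the spatula at left. I'll measure the seat from this picture.

Run:
```python
from h import *
Z=np.load('pics/w1.npz'); im,T,d=Z['im'],Z['T'],Z['d']
print('calls T vs now',np.abs(T-camera_info('wrist')['world_to_cam']).max())
cr=im[60:310,270:360]; cv2.imwrite('pics/w1c.png',cv2.resize(cr,None,fx=2.4,fy=2.4,interpolation=2)) 
cv2.imwrite('pics/w1d.png',cv2.resize(im[150:250,280:350],None,fx=8,fy=6,interpolation=2))
# dark in the rim
hsv=cv2.cvtColor(im,cv2.COLOR_BGR2HSV)
m=((hsv[...,2]<60)&(hsv[...,1]<140)).astype(np.uint8); k,l,st,c=cv2.connectedComponentsWithStats(m[150:245,295:335])
for i in range(1,k):
    if st[i,4]>10:
        u,v=c[i]+[295,150]; print(st[i],u.round(1),v.round(1),pt('wrist',u,v,z=142,T=T).round(1))
# rim colour
m=cv2.inRange(hsv,(80,20,120),(105,160,255)); 
L=[];Rr=[]
for v in range(80,290,6):
    us=np.where(m[v,290:345])[0]+290
    if len(us)>6: 
        a=pt('wrist',us.min()-.5,v,z=140,T=T);b=pt('wrist',us.max()+.5,v,z=140,T=T)
        print(v,us.min(),us.max(),a.round(1),b.round(1),np.median(d[v,us]).round())
```

```text
calls T vs now 0.0
[  0   0  11  80 759] 299.6 189.5 [ 515.8 -202.7  142. ]
[ 14  17  11  12 100] 313.8 172.6 [ 522.3 -186.1  142. ]
[14 69 11  4 34] 314.1 220.7 [ 534.7 -224.5  142. ]
[14 74 11  5 36] 314.5 226.1 [ 536.5 -229.   142. ]
80 310 324 [ 497.4 -119.8  140. ] [ 507.9 -116.4  140. ] 218.0
86 310 325 [ 498.8 -124.1  140. ] [ 510.  -120.5  140. ] 220.0
92 310 324 [ 500.2 -128.5  140. ] [ 510.8 -125.   140. ] 221.0
98 310 324 [ 501.6 -132.8  140. ] [ 512.2 -129.3  140. ] 223.0
104 310 324 [ 503.  -137.1  140. ] [ 513.6 -133.6  140. ] 224.0
110 310 324 [ 504.4 -141.4  140. ] [ 515. -138.  140.] 225.0
116 310 324 [ 505.8 -145.8  140. ] [ 516.4 -142.3  140. ] 227.0
122 310 324 [ 507.2 -150.1  140. ] [ 517.9 -146.6  140. ] 228.0
128 310 324 [ 508.6 -154.5  140. ] [ 519.3 -151.   140. ] 230.0
134 310 324 [ 510.  -158.8  140. ] [ 520.7 -155.3  140. ] 232.0
140 310 324 [ 511.4 -163.2  140. ] [ 522.2 -159.7  140. ] 233.0
146 310 324 [ 512.8 -167.7  140. ] [ 523.7 -164.1  140. ] 235.0
152 310 324 [ 514.2 -172.1  140. ] [ 525.1 -168.5  140. ] 236.0
158 310 324 [ 515.6 -176.6  140. ] [ 5
[... 474 characters left out ...]
 312 323 [ 532.2 -223.7  140. ] [ 541.5 -220.6  140. ] 252.0
230 310 323 [ 533.8 -234.6  140. ] [ 544.9 -230.9  140. ] 257.0
236 310 323 [ 535.5 -239.9  140. ] [ 546.6 -236.2  140. ] 259.0
242 310 323 [ 537.2 -245.3  140. ] [ 548.4 -241.6  140. ] 261.0
248 311 323 [ 539.7 -250.6  140. ] [ 550.2 -247.1  140. ] 262.0
254 310 323 [ 540.6 -256.5  140. ] [ 552.1 -252.7  140. ] 265.0
260 310 323 [ 542.4 -262.3  140. ] [ 554.  -258.4  140. ] 267.0
266 310 323 [ 544.2 -268.2  140. ] [ 555.9 -264.3  140. ] 269.0
272 311 323 [ 546.9 -273.9  140. ] [ 557.9 -270.3  140. ] 270.0
278 311 323 [ 548.8 -280.2  140. ] [ 559.9 -276.5  140. ] 272.0
284 311 322 [ 550.8 -286.5  140. ] [ 561.2 -283.1  140. ] 274.0
```

View pics/w1d.png

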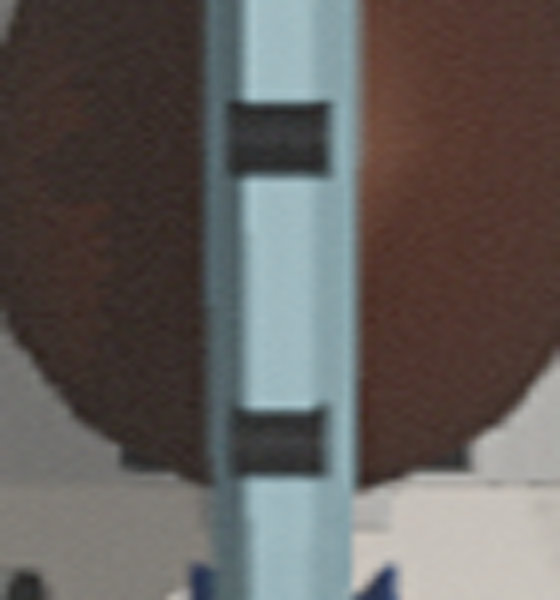

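Run:
```python
from h import *
Z=np.load('pics/w1.npz'); im,T,d=Z['im'],Z['T'],Z['d']
g=cv2.cvtColor(im,cv2.COLOR_BGR2GRAY).astype(float)
C=[]
for v in list(range(90,165,3))+list(range(184,214,3))+list(range(234,280,3)):
    r=g[v-1:v+2,300:332].mean(0); 
    if v in(120,200,250): print(v,r.astype(int))
    dr=np.diff(r); # left edge = strongest rise u in 307..314, right = strongest fall 315..322
    def sub(i,s):
        w=np.clip(s*dr[i-1:i+2],0,None); return 300+.5+(np.arange(i-1,i+2)*w).sum()/w.sum()
    i=8+np.argmax(dr[8:15]); j=15+np.argmin(dr[15:22])
    C.append([v,sub(i,1),sub(j,-1)])
C=np.array(C); 
A=np.array([pt('wrist',a,v,z=140,T=T) for v,a,b in C]);B=np.array([pt('wrist',b,v,z=140,T=T) for v,a,b in C])
print('width',np.median(np.linalg.norm(A-B,axis=1)))
M=(A+B)[:,:2]/2
vx,vy,x0,y0=cv2.fitLine(M.astype(np.float32),cv2.DIST_HUBER,0,.01,.01).ravel()
if vy<0: vx,vy=-vx,-vy
print('yaw of rim y',np.degrees(np.arctan2(vy,vx))-90, x0,y0)
col=g[155:240,313:318].mean(1); e=np.diff(col); print([(155+i,int(e[i])) for i in range(len(e)) if abs(e[i])>12])
dv=np.array([vx,vy])
for v in (167.2,179.7,218,229.5):
    p=pt('wrist',315,v,z=140,T=T)[:2]; print(v,p.round(1),'s',((p-[x0,y0])@dv).round(2))
def at(s): print('seat',np.array([x0,y0])+s*dv)
s1=((pt('wrist',315,179.7,z=140,T=T)[:2]-[x0,y0])@dv); s2=((pt('wrist',315,229.5,z=140,T=T)[:2]-[x0,y0])@dv)
at(s1-16.5); at(s2+16.5+9); 
# end clip ends
hsv=cv2.cvtColor(im,cv2.COLOR_BGR2HSV); to((517,158,345),18.2)
```

```text
120 [112 114 112 112 106 100  98  96  97 106 138 183 182 181 179 179 180 180
 177 165 155 153 155 155 147 138 142 156 169 172 176 177]
width 6.6119802980761495
yaw of rim y 17.77903 526.0583 -196.96317
[(165, -19), (166, -81), (167, -39), (177, 23), (178, 52), (179, 55), (217, -67), (218, -53), (228, 56), (229, 55)]
167.2 [ 521.9 -182.2] s 15.3
179.7 [ 525.  -191.8] s 5.22
218 [ 534.9 -222.8] s -27.29
229.5 [ 538.  -232.7] s -37.67
seat [ 529.50249603 -207.70411741]
seat [ 529.77530538 -208.55488852]
shift cm [  9.65 -35.29   5.99] roll deg 0.03 yaw now 18.23
```

```bash
python3 -m creep '45 9.6 -35.3 6 0;45 9.6 -35.3 6 0;45 9.6 -35.3 6 0;45 9.6 -35.3 6 0;45 9.6 -35.3 6 0;45 9.6 -35.3 6 0;45 9.6 -35.3 6 0;45 9.6 -35.3 6 0;45 9.6 -35.3 6 0;45 9.6 -35.3 6 0;45 9.6 -35.3 6 0;45 9.6 -35.3 6 0;45 9.6 -35.3 6 0' 100
python3 - <<'E'
from h import *
im,d=save('wrist','w2'); cv2.imwrite('pics/w2d.png',cv2.resize(im[140:260,220:380],None,fx=5,fy=5,interpolation=2))
E
```

```text
clock: 3.1
eef_pos: [516.7, 156.9, 345.1]
tcp_rot: [-3.141, -0.0, 0.317]
contact_force: [-0.2, 0.0, -0.1]
opening: 0.451
```

View pics/w2.png

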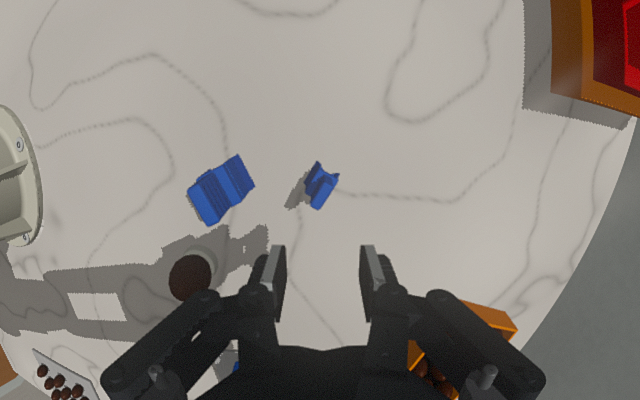

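View pics/w2d.png

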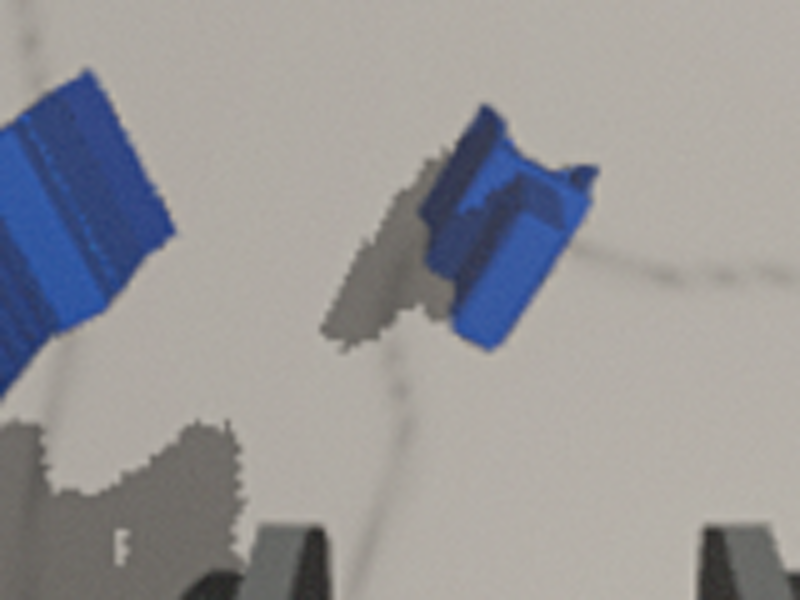

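The close crop shows the small clip upright with its fin top at about (325,187) in the wrist picture, turned about 33° from the tool. The big clip is to the left at (220,190). I'll measure the fin's top face.

Run:
```python
from h import *
Z=np.load('pics/w2.npz'); im,T,d=Z['im'],Z['T'],Z['d']
hsv=cv2.cvtColor(im,cv2.COLOR_BGR2HSV)
sub=im[155:215,300:345]; m=(hsv[...,0]>100)&(hsv[...,0]<130)&(hsv[...,1]>120)
v,u=np.where(m[155:215,300:345]); 
P=np.array([pt('wrist',a+300,b+155,d=d[b+155,a+300],T=T) for a,b in zip(u,v)])
print('zmax',P[:,2].max().round(1),np.percentile(P[:,2],[10,50,90]))
V=hsv[...,2]; print(np.percentile(V[m],[10,50,90]))
for th in (57,55):
    k=P[:,2]>th; b=np.c_[u[k]+300,v[k]+155]; 
    W=np.array([pt('wrist',x,y,z=62,T=T)[:2] for x,y in b],np.float32)
    print(th,k.sum(),'centre',W.mean(0),cv2.minAreaRect(W),'meanV',V[b[:,1],b[:,0]].mean())
q=np.zeros(im.shape[:2],np.uint8); k=P[:,2]>57; q[v[k]+155,u[k]+300]=255
o=im.copy(); o[q>0]=(0,0,255); cv2.imwrite('pics/w2e.png',cv2.resize(np.hstack([im[150:220,290:350],o[150:220,290:350]]),None,fx=6,fy=6,interpolation=0))
g=hsv[150:220,290:350,2]
m2=(m&(V>140)); n,l,st,c=cv2.connectedComponentsWithStats(m2.astype(np.uint8))
for i in range(1,n):
    if st[i,4]>30:
        vv,uu=np.where(l==i); W=np.array([pt('wrist',x,y,z=62,T=T)[:2] for x,y in zip(uu,vv)],np.float32); print(c[i],st[i,4],cv2.minAreaRect(W))
```

```text
zmax 314.5 [31.58789751 60.08657504 62.61028074]
[110. 132. 161.]
57 320 centre [516.4332  156.42978] ((516.380859375, 157.11224365234375), (15.858481407165527, 28.26885986328125), 8.55447769165039) meanV 151.35625
55 327 centre [516.4715  156.70464] ((516.380859375, 157.11224365234375), (15.858481407165527, 28.26885986328125), 8.55447769165039) meanV 150.72782874617738Traceback (most recent call last):
  File "<stdin>", line 19, in <module>
  File "h.py", line 14, in pt
    ci=camera_info(n); T=np.array(ci['world_to_cam'] if T is None else T); F=f(n)
  File "h.py", line 6, in camera_info
    if n=="wrist": return rig.camera_info(n)
                          ~~~~~~~~~~~~~~~^^^
ValueError: time passes only in moves, steps and waits
```

View pics/w2e.png

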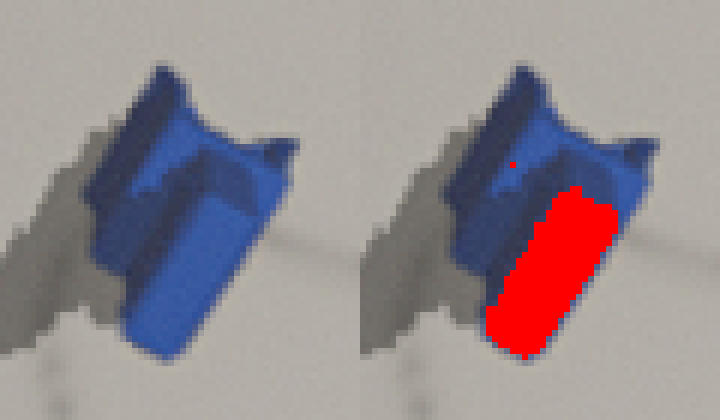

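```bash
sed -i 's/    if n=="wrist": return rig.camera_info(n)\n//; /if n=="wrist"/d' h.py
python3 - <<'E'
from h import *
Z=np.load('pics/w2.npz'); im,T,d=Z['im'],Z['T'],Z['d']
hsv=cv2.cvtColor(im,cv2.COLOR_BGR2HSV); m=(hsv[...,0]>100)&(hsv[...,0]<130)&(hsv[...,1]>120)
q=np.zeros(m.shape,np.uint8)
for v in range(155,215):
    for u in range(300,345):
        if m[v,u] and 56<pt('wrist',u,v,d=d[v,u],T=T)[2]<75: q[v,u]=1
q=cv2.morphologyEx(q,cv2.MORPH_OPEN,np.ones((3,3),np.uint8))
vv,uu=np.where(q); print(len(vv),uu.mean(),vv.mean())
W=np.array([pt('wrist',x,y,z=62,T=T)[:2] for x,y in zip(uu,vv)],np.float32)
w,e=np.linalg.eigh(np.cov(W.T)); print('mean',W.mean(0),'size',np.sqrt(12*w),'long dir deg',np.degrees(np.arctan2(*e[::-1,1])),cv2.minAreaRect(W))
E
```

```text
314 321.4363057324841 194.8375796178344
mean [516.51953 156.4476 ] size [ 9.65981102 25.10418128] long dir deg 78.07362888324529 ((516.3052978515625, 156.08953857421875), (25.812646865844727, 10.251283645629883), 78.717529296875)
```

Run:
```python
from h import *
to((516.4,156.3,210),-11.6)
```

```text
shift cm [-0.05  0.08 13.5 ] roll deg 29.75 yaw now 18.15
```

```bash
python3 -m creep '45 0 0.1 3 8;45 0 0.1 6 16;45 0 0.1 7 24;45 0 0.1 7 29.8;45 0 0.1 7 29.8;45 0 0.1 7 29.8;45 0 0.1 7 29.8;45 0 0.1 7 29.8' 100
python3 - <<'E'
from h import *
im,d=save('wrist','w3'); to((516.4,156.3,210),-11.6)
E
```

```text
clock: 3.95
eef_pos: [517.1, 156.2, 275.4]
tcp_rot: [-3.14, -0.0, -0.202]
contact_force: [0.3, -0.3, 0.4]
opening: 0.447
shift cm [-0.07  0.01  6.54] roll deg 0.01 yaw now -11.59
```

View pics/w3.png

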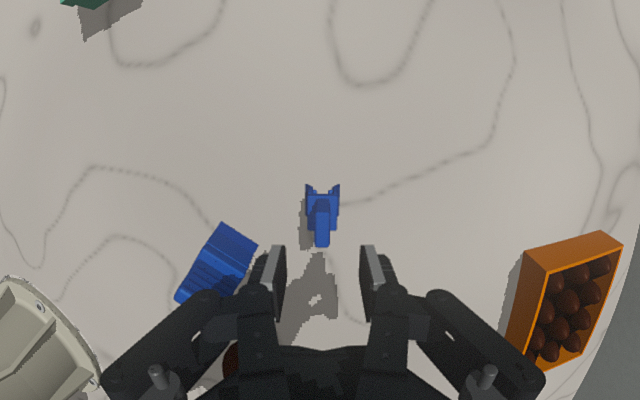

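Run:
```python
from h import *
Z=np.load('pics/w3.npz'); im,T,d=Z['im'],Z['T'],Z['d']; p,R=pose()
hsv=cv2.cvtColor(im,cv2.COLOR_BGR2HSV); m=(hsv[...,0]>100)&(hsv[...,0]<130)&(hsv[...,1]>120)
for u0,u1,v0,v1 in((160,262,215,310),(300,345,180,250)):
    L=[]
    for v in range(v0,v1):
        for u in range(u0,u1):
            if m[v,u]:
                w=pt('wrist',u,v,d=d[v,u],T=T); L.append([*(R.T@(w-p)),w[2]])
    L=np.array(L); L=L[(L[:,3]<100)&(L[:,3]>0)]
    i=L[:,0].argmax(); print('tool xyz,z',L[i].round(1)); 
    for a,b in((-20,20),(-200,-20),(20,200)):
        k=(L[:,1]>a)&(L[:,1]<b); print(a,b,k.sum(), L[k,0].min().round(1) if k.any() else '',L[k,0].max().round(1) if k.any() else '')
    t=L[L[:,3]>57] if u0>200 else L[L[:,3]>88]; print('top mean',t.mean(0).round(2))
```

```text
tool xyz,z [-58.3  44.2 272.4   2.9]
-20 20 0  
-200 -20 0  
20 200 3375 -104.3 -58.3
top mean [-95.61  40.08 186.15  89.14]
tool xyz,z [ 13.1  -1.4 274.2   1.2]
-20 20 1385 -13.3 13.1
-200 -20 0  
20 200 0  
top mean [-2.9000e-01 -1.7000e-01  2.1378e+02  6.1600e+01]
```

```bash
python3 -m creep '45 0 0 2.5 0;45 -0.05 0 5 0;45 -0.05 0 6.5 0;45 -0.05 0 6.5 0;45 -0.05 0 6.5 0;45 -0.05 0 6.5 0;0 -0.05 0 6.5 0;0 -0.05 0 6.5 0;0 -0.05 0 6.5 0;0 -0.05 0 6.5 0;0 -0.05 0 6.5 0;0 -0.05 0 6.5 0;0 -0.05 0 6.5 0;0 -0.05 0 6.5 0' 100
python3 - <<'E'
from h import *
im,d=save('wrist','w4'); s=sense(); print(s['contact_force'],s['wrist_torque'],s['qpos'])
E
```

```text
clock: 5.4
eef_pos: [517.1, 156.5, 211.2]
tcp_rot: [-3.14, -0.002, -0.202]
contact_force: [-0.6, -0.2, 6.8]
opening: 0.092
[-1.13963916 -0.6008944   6.38772198] [-0.09977617  0.0468588   0.03527974] [2.90789180e-01 4.86953608e-01 1.95392030e+00 1.30339326e-03
 6.98091591e-01 4.91947653e-01]
```

View pics/w4.png

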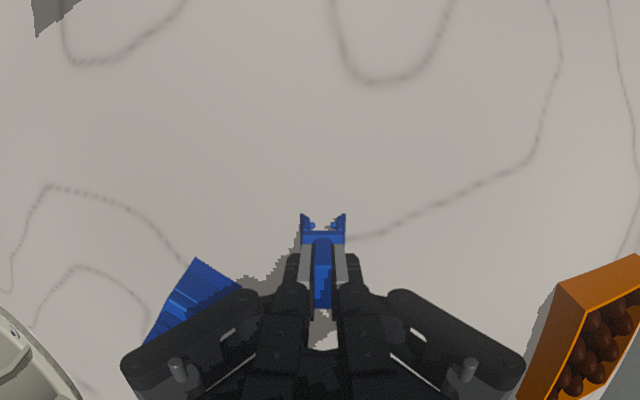

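The gripper holds the fin, aligned and with the jaws up-image. I'll lift straight up and recheck the clip in the hand.

```bash
python3 -m creep '0 0 0 -4 0;0 0 0 -8 0;0 0 0 -13 0;0 0 0 -18 0;0 0 0 -19.5 0;0 0 0 -19.5 0;0 0 0 -19.5 0;0 0 0 -19.5 0' 100
python3 - <<'E'
from h import *
im,d=save('wrist','w5'); cv2.imwrite('pics/w5c.png',cv2.resize(im[190:330,260:385],None,fx=5,fy=4,interpolation=2)); s=sense(); print(s['contact_force'],s['opening'])
to((529.6,-208,404),17.8)
E
```

```text
clock: 6.25
eef_pos: [516.0, 156.0, 404.2]
tcp_rot: [-3.141, 0.001, -0.202]
contact_force: [-0.0, 0.6, -1.3]
opening: 0.099
[ 0.31476861  0.7076571  -1.06730331] 0.09641778736854936
shift cm [ 8.63 35.39 -0.  ] roll deg -29.38 yaw now -11.58
```

View pics/w5c.png

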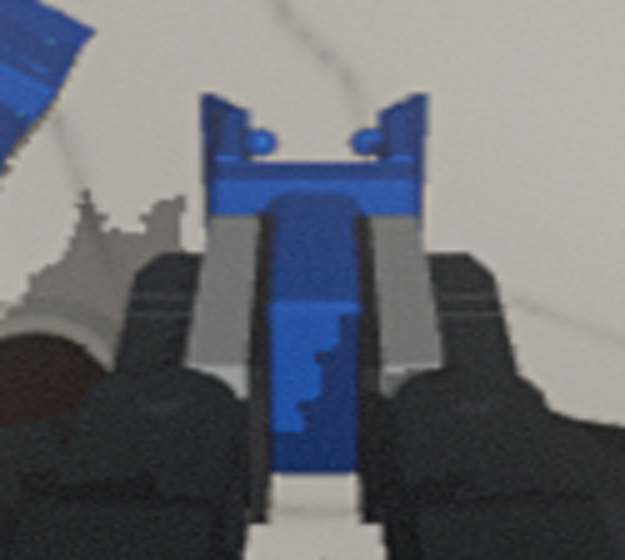

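Run:
```python
from h import *
Z=np.load('pics/w5.npz'); im,T,d=Z['im'],Z['T'],Z['d']; p,R=pose()
hh=p[2]-149.5
print('depth z', [pt('wrist',u,v,d=d[v,u],T=T)[2].round(1)-p[2] for u,v in((323,275),(323,285),(323,295),(323,303))])
for u,v in((260+315/5-.1,190+303/4),(260+315/5,190+470/4),(260+272/5,290),(260+358/5,290)):
    print(u,v,(R.T@(pt('wrist',u,v,z=hh,T=T)-p)).round(2))
```

```text
depth z [np.float64(-149.20289698091705), np.float64(-149.60289698091705), np.float64(-149.00289698091706), np.float64(-149.20289698091705)]
322.9 265.75 [  0.45 -10.73 149.5 ]
323.0 307.5 [  0.5   13.54 149.5 ]
314.4 290 [ -3.53   2.8  149.5 ]
331.6 290 [  4.52   2.8  149.49]
```

Run:
```python
from h import *
Z=np.load('pics/w5.npz'); im,T,d=Z['im'],Z['T'],Z['d']; p,R=pose()
for nm,cu,cv,tz in(('lipL',203,95,211.5),('lipR',428,95,211.5),('crown front top L',212,182,178.5),('crown R',417,182,178.5),('crown front bot L',215,162,186.5),('crown R',417,162,186.5),('crown top front',315,180,178.5)):
    print(nm,(R.T@(pt('wrist',260+cu/5,190+cv/4,z=p[2]-tz,T=T)-p)).round(2))
```

```text
lipL [-13.55 -10.81 211.52]
lipR [ 14.84 -10.81 211.49]
crown front top L [-10.4  -11.68 178.52]
crown R [ 11.36 -11.68 178.49]
crown front bot L [-10.57 -10.87 186.52]
crown R [ 11.88 -10.87 186.49]
crown top front [  0.53 -12.01 178.5 ]
```

Run:
```python
from h import *
to((528.4,-205.7,375),17.8)
```

```text
shift cm [ 8.47 35.19  2.9 ] roll deg -29.38 yaw now -11.58
```

```bash
python3 -m creep '0 8.5 35.2 0 -29.4;0 8.5 35.2 0 -29.4;0 8.5 35.2 0 -29.4;0 8.5 35.2 0 -29.4;0 8.5 35.2 0 -29.4;0 8.5 35.2 0 -29.4;0 8.5 35.2 0 -29.4;0 8.5 35.2 0 -29.4;0 8.5 35.2 0 -29.4;0 8.5 35.2 0.5 -29.4;0 8.5 35.2 1.5 -29.4;0 8.5 35.2 2.5 -29.4;0 8.5 35.2 2.9 -29.4;0 8.5 35.2 2.9 -29.4;0 8.5 35.2 2.9 -29.4;0 8.5 35.2 2.9 -29.4' 100
python3 - <<'E'
from h import *
im,d=save('wrist','w6'); cv2.imwrite('pics/w6c.png',cv2.resize(im[150:300,260:385],None,fx=5,fy=4,interpolation=2)); s=sense(); print(s['contact_force'],s['opening'])
to((528.4,-205.7,375),17.8)
E
```

```text
clock: 7.9
eef_pos: [528.9, -205.7, 375.4]
tcp_rot: [-3.141, 0.0, 0.311]
contact_force: [-0.2, 0.0, -1.5]
opening: 0.095
[ 0.54331049 -0.24756517 -1.54569096] 0.09421023808693191
shift cm [-0.04 -0.03  0.04] roll deg 0.03 yaw now 17.83
```

View pics/w6c.png

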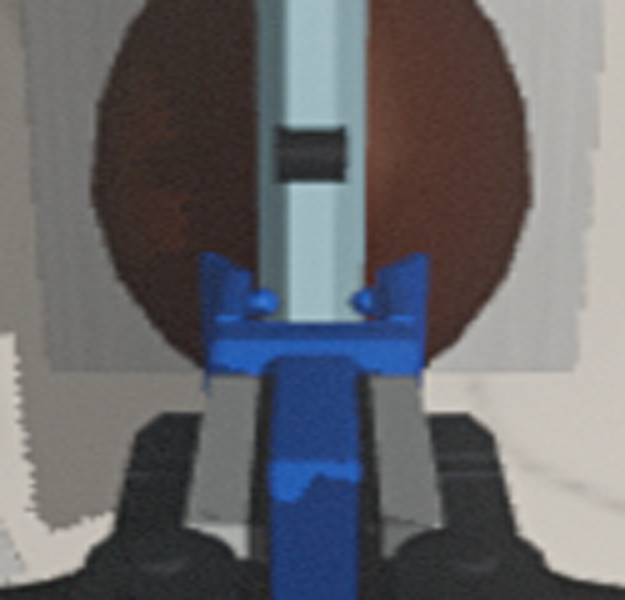

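Run:
```python
from h import *
Z=np.load('pics/w6.npz'); im,T,d=Z['im'],Z['T'],Z['d']; p,R=pose(); g=cv2.cvtColor(im,cv2.COLOR_BGR2GRAY).astype(float)
e=np.diff(g[175:205,320:326].mean(1)); print([(175+i,int(x)) for i,x in enumerate(e) if abs(x)>10])
for nm,u,v,z in(('stop outer base',323,182,140),('stop lower tangent',323,195.5,140),('lipL',260+203/5,213.3,p[2]-211.5),('lipR',260+428/5,213.3,p[2]-211.5),('crown bot edge',323,150+322/4,p[2]-186.5),('crown top edge',323,150+342/4,p[2]-178.5),('rimL',260+287/5,200,140),('rimR',260+335/5,200,140),('rimwL',260+257/5,200,130.5),('rimwR',260+367/5,200,130.5)):
    print(nm,(R.T@(pt('wrist',u-.5,v-.5,z=z,T=T)-p)).round(2))
```

```text
[(180, -34), (181, -54), (182, -48), (194, 52), (195, 75)]
stop outer base [  0.52 -24.84 235.42]
stop lower tangent [  0.51 -15.04 235.42]
lipL [-13.61 -11.24 211.51]
lipR [ 14.75 -11.23 211.5 ]
crown bot edge [  0.5  -10.99 186.5 ]
crown top edge [  0.5  -11.79 178.5 ]
rimL [ -3.42 -11.71 235.42]
rimR [  3.32 -11.71 235.42]
rimwL [ -8.    -8.37 244.92]
rimwR [  8.14  -8.37 244.91]
```

Run:
```python
from h import *
Z=np.load('pics/w6.npz'); T=Z['T']; p,R=pose()
for v in (150+374/4,150+378/4):
  for tz in (171,173,175): print(v,tz,(R.T@(pt('wrist',300,v-.5,z=p[2]-tz,T=T)-p)).round(2))
im=Z['im'];cv2.imwrite('pics/w6d.png',cv2.resize(im[220:330,285:365],None,fx=8,fy=5,interpolation=2))
Z=np.load('pics/w3.npz'); im=Z['im'];cv2.imwrite('pics/w3d.png',cv2.resize(im[175:255,295:350],None,fx=8,fy=7,interpolation=2))
```

```text
243.5 171 [-10.98 -10.86 171.01]
243.5 173 [-11.14  -9.82 173.01]
243.5 175 [-11.31  -8.78 175.01]
244.5 171 [-11.   -10.28 171.01]
244.5 173 [-11.16  -9.23 173.01]
244.5 175 [-11.32  -8.18 175.01]
```

View pics/w6d.png

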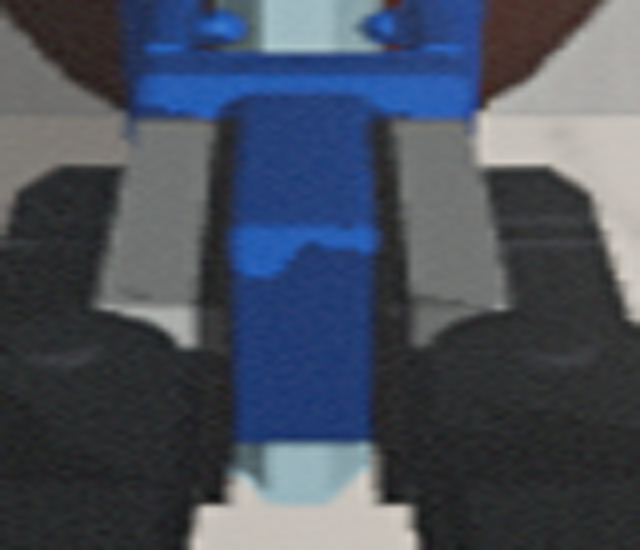

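View pics/w3d.png

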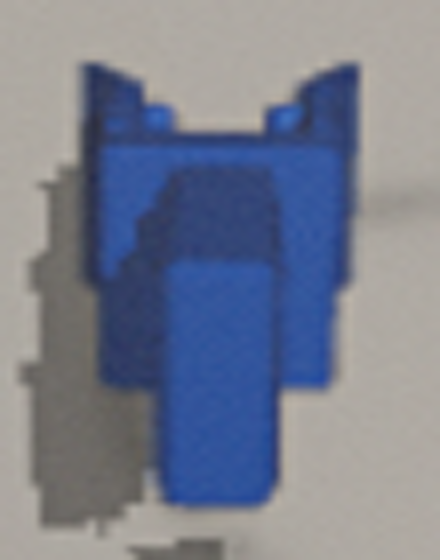

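The wrist crop shows the clip square over the rim. It sits about 0.55 mm off in x, and the far stop is at (323,188). I'll correct by about (-0.55, -1.4) mm in tool axes and come down to just above contact.

```bash
python3 -m creep '0 -0.05 -0.14 0 0;0 -0.05 -0.14 0.5 0;0 -0.05 -0.14 1 0;0 -0.05 -0.14 1.4 0;0 -0.05 -0.14 1.4 0;0 -0.05 -0.14 1.4 0' 100
python3 - <<'E'
from h import *
im,d=save('wrist','w7'); cv2.imwrite('pics/w7c.png',cv2.resize(im[150:300,260:385],None,fx=5,fy=4,interpolation=2)); s=sense(); print(s['contact_force'],s['wrist_torque'],s['eef_pos'])
E
```

```text
clock: 8.55
eef_pos: [527.9, -204.7, 361.2]
tcp_rot: [-3.141, 0.001, 0.311]
contact_force: [-0.2, -0.3, -1.3]
opening: 0.094
[-0.32476838  0.45535867 -1.06753909] [-0.00598699  0.01587604  0.02210211] [ 528.00464537 -204.67288491  361.38858601]
```

View pics/w7c.png

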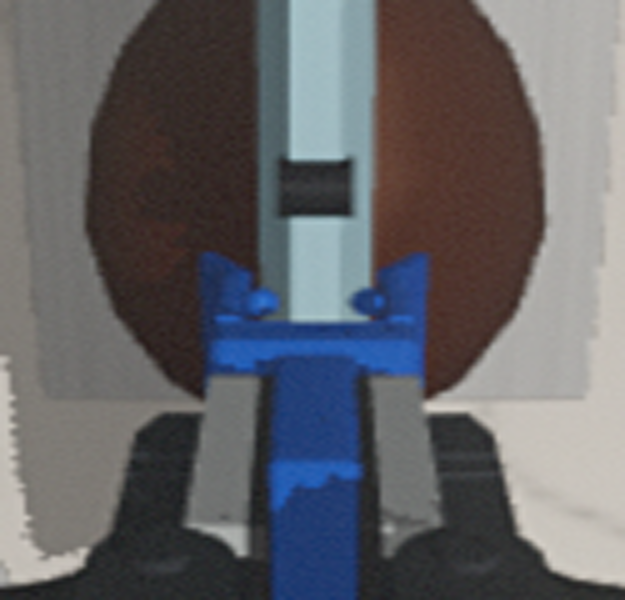

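Run:
```python
from h import *
Z=np.load('pics/w7.npz'); im,T=Z['im'],Z['T']; p,R=pose(); g=cv2.cvtColor(im,cv2.COLOR_BGR2GRAY).astype(float)
e=np.diff(g[185:210,320:326].mean(1)); print([(185+i,int(x)) for i,x in enumerate(e) if abs(x)>10])
for nm,u,v,z in(('stop outer base',323,190,140),('stop lower tangent',323,203.8,140),('lipL',260+203/5,213.3,p[2]-211.5),('lipR',260+428/5,213.3,p[2]-211.5),('rimL',260+290/5,210,140),('rimR',260+340/5,210,140)):
    print(nm,(R.T@(pt('wrist',u-.5,v-.5,z=z,T=T)-p)).round(2))
```

```text
[(189, -85), (190, -41), (202, 15), (203, 89), (204, 41)]
stop outer base [  0.51 -23.5  221.4 ]
stop lower tangent [  0.5  -14.01 221.39]
lipL [-13.62 -11.25 211.51]
lipR [ 14.74 -11.23 211.5 ]
rimL [ -2.8   -9.65 221.39]
rimR [  3.8   -9.64 221.39]
```

```bash
python3 -m creep '0 0 -0.03 0.5 0;0 0 -0.03 1 0;0 0 -0.03 1.5 0;0 0 -0.03 1.8 0;0 0 -0.03 2.0 0;0 0 -0.03 2.0 0' 100; python3 -m creep '0 0 0 0.1 0;0 0 0 0.2 0;0 0 0 0.3 0;0 0 0 0.3 0'
python3 - <<'E'
from h import *
s=sense(); print(s['contact_force'],s['wrist_torque'],s['eef_pos'])
E
```

```text
clock: 9.2
eef_pos: [527.8, -204.4, 341.0]
tcp_rot: [-3.141, 0.001, 0.311]
contact_force: [-0.9, -1.3, -1.3]
opening: 0.093
clock: 9.6
eef_pos: [527.9, -204.4, 338.1]
tcp_rot: [-3.141, 0.0, 0.311]
contact_force: [1.2, -0.2, -0.8]
opening: 0.094
[ 1.24376189 -0.21661624 -0.77165626] [ 0.05914255 -0.12800349 -0.01472661] [ 527.93057607 -204.39615901  338.1124202 ]
```

```bash
python3 -m creep '0 0 0 0.1 0;0 0 0 0.2 0;0 0 0 0.3 0;0 0 0 0.3 0'; python3 -m creep '0 0 0 0.1 0;0 0 0 0.2 0;0 0 0 0.2 0'
```

```text
clock: 10.0
eef_pos: [528.1, -204.5, 335.4]
tcp_rot: [3.141, -0.0, 0.311]
contact_force: [-0.4, -0.4, 2.2]
opening: 0.094
clock: 10.3
eef_pos: [528.2, -204.7, 333.8]
tcp_rot: [3.141, -0.0, 0.311]
contact_force: [-0.3, -0.7, 5.1]
opening: 0.096
```

```bash
python3 -m creep '0 0 0 0.1 0;0 0 0 0.2 0;0 0 0 0.2 0'; python3 -m creep '0 0 0 0.1 0;0 0 0 0.2 0;0 0 0 0.2 0'
```

```text
clock: 10.6
eef_pos: [527.8, -204.6, 330.9]
tcp_rot: [3.141, 0.0, 0.311]
contact_force: [1.9, -2.2, -11.1]
opening: 0.091
clock: 10.9
eef_pos: [527.8, -204.5, 328.6]
tcp_rot: [-3.141, 0.001, 0.311]
contact_force: [0.5, -0.3, -4.0]
opening: 0.094
```

It has snapped: the force reversed to a downward pull on the tool. I'll press on gently until the crown stops hard.

```bash
python3 -m creep '0 0 0 0.1 0;0 0 0 0.1 0;0 0 0 0.1 0'; python3 -m creep '0 0 0 0.1 0;0 0 0 0.1 0;0 0 0 0.1 0'; python3 -m creep '0 0 0 0.1 0;0 0 0 0.1 0;0 0 0 0.1 0'
```

```text
clock: 11.2
eef_pos: [527.8, -204.5, 327.7]
tcp_rot: [-3.141, 0.001, 0.311]
contact_force: [0.8, 0.3, -0.7]
opening: 0.095
clock: 11.5
eef_pos: [527.9, -204.6, 326.9]
tcp_rot: [3.142, 0.0, 0.311]
contact_force: [-0.3, 0.1, 2.0]
opening: 0.095
clock: 11.8
eef_pos: [528.0, -204.6, 326.9]
tcp_rot: [3.141, -0.0, 0.311]
contact_force: [-3.5, 2.6, 10.1]
opening: 0.097
```

```bash
python3 -m creep '0 0 0 0.1 0;0 0 0 0.15 0;0 0 0 0.15 0;0 0 0 0.15 0'
python3 - <<'E'
from h import *
im,d=save('wrist','w8'); cv2.imwrite('pics/w8c.png',cv2.resize(im[150:300,260:385],None,fx=5,fy=4,interpolation=2)); s=sense(); print(s['contact_force'],s['wrist_torque'],s['eef_pos'])
E
```

```text
clock: 12.2
eef_pos: [528.0, -204.6, 326.8]
tcp_rot: [3.141, -0.001, 0.311]
contact_force: [-4.5, 0.9, 14.1]
opening: 0.093
[-4.85999008  1.24883814 14.67861259] [0.37204042 0.86760528 0.02295085] [ 528.05500075 -204.63711706  326.85851583]
```

View pics/w8c.png

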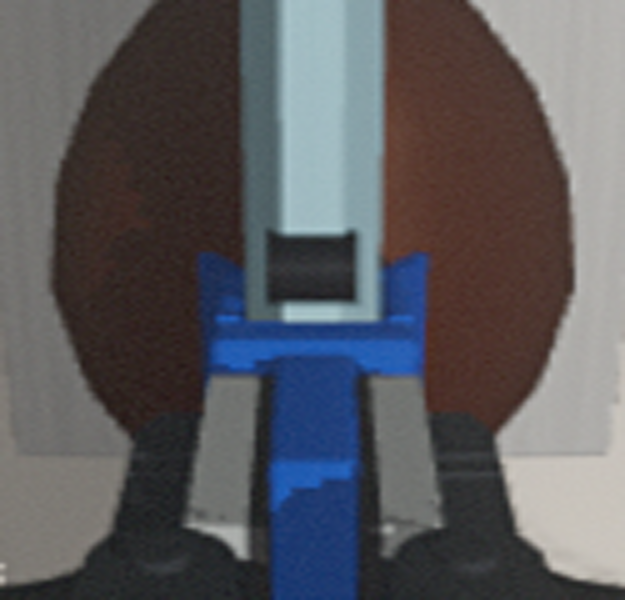

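The wrist crop shows the crown down on the rim right behind the far stop, which is at (322,216), with a small gap. The hard stop gave 14 N. Now the tug, in small steps.

```bash
python3 -m creep '0 0 0 -0.05 0;0 0 0 -0.1 0;0 0 0 -0.15 0;0 0 0 -0.15 0'; python3 -m creep '0 0 0 -0.05 0;0 0 0 -0.05 0;0 0 0 -0.05 0'
```

```text
clock: 12.65
eef_pos: [528.0, -204.6, 328.1]
tcp_rot: [3.141, -0.0, 0.311]
contact_force: [-0.7, 0.4, -1.0]
opening: 0.093
clock: 12.95
eef_pos: [528.0, -204.6, 328.4]
tcp_rot: [3.141, -0.0, 0.311]
contact_force: [0.9, -1.2, -1.1]
opening: 0.095
```

```bash
python3 -m creep '0 0 0 -0.05 0;0 0 0 -0.05 0;0 0 0 -0.05 0'; python3 -m creep '0 0 0 -0.07 0;0 0 0 -0.07 0;0 0 0 -0.07 0'
```

```text
clock: 13.25
eef_pos: [527.9, -204.6, 328.7]
tcp_rot: [3.141, 0.0, 0.311]
contact_force: [0.4, -0.1, -4.6]
opening: 0.093
clock: 13.55
eef_pos: [527.7, -204.5, 329.0]
tcp_rot: [-3.141, 0.001, 0.311]
contact_force: [1.8, -0.6, -10.4]
opening: 0.094
```

```bash
python3 -m creep '0 0 0 -0.08 0;0 0 0 -0.08 0;0 0 0 -0.08 0'
python3 - <<'E'
from h import *
s=sense(); print(s['contact_force'],s['eef_pos'])
E
```

```text
clock: 13.85
eef_pos: [527.5, -204.4, 329.2]
tcp_rot: [-3.141, 0.001, 0.311]
contact_force: [2.5, -0.7, -15.9]
opening: 0.09
[  2.48013064  -0.66532783 -15.91512138] [ 527.51522451 -204.39968609  329.23698016]
```

```bash
python3 -m creep '0 0 0 -0.04 0;0 0 0 -0.04 0;0 0 0 -0.04 0'
python3 - <<'E'
from h import *
s=sense(); print(s['contact_force'],s['eef_pos'])
E
```

```text
clock: 14.15
eef_pos: [527.4, -204.4, 329.3]
tcp_rot: [-3.141, 0.002, 0.311]
contact_force: [3.3, -1.7, -18.9]
opening: 0.092
[  3.32200116  -1.66116625 -18.87829007] [ 527.4439255  -204.39087833  329.30802805]
```

```bash
python3 -m creep '0 0 0 0.03 0;0 0 0 0.03 0;0 0 0 0.03 0;0 0 0 0.03 0'
python3 - <<'E'
from h import *
s=sense(); print(s['contact_force'],s['eef_pos'])
E
```

```text
clock: 14.55
eef_pos: [527.5, -204.3, 329.2]
tcp_rot: [-3.141, 0.001, 0.311]
contact_force: [2.2, -0.6, -13.8]
opening: 0.091
[  2.22991834  -0.6275589  -13.80194077] [ 527.48085206 -204.34685195  329.1808334 ]
```

```bash
python3 -m creep '0 0 0 -0.01 0;0 0 0 -0.01 0;0 0 0 -0.01 0;0 0 0 -0.01 0;0 0 0 -0.01 0;0 0 0 -0.01 0;0 0 0 -0.01 0;0 0 0 -0.01 0;0 0 0 -0.01 0;0 0 0 -0.01 0;0 0 0 -0.01 0;0 0 0 -0.01 0;0 0 0 -0.01 0;0 0 0 -0.01 0;0 0 0 -0.01 0;0 0 0 -0.01 0;0 0 0 -0.01 0;0 0 0 -0.01 0;0 0 0 -0.01 0;0 0 0 -0.01 0'
python3 - <<'E'
from h import *
s=sense(); print(s['contact_force'],s['eef_pos'])
E
```

```text
clock: 16.55
eef_pos: [527.5, -204.4, 329.3]
tcp_rot: [-3.141, 0.001, 0.311]
contact_force: [2.5, -1.1, -16.0]
opening: 0.09
[  2.51479605  -1.06980263 -16.00201037] [ 527.47036069 -204.36414     329.25917899]
```

That hold drifted up to 16 N, about 14.5 N net of the 1.3 N offset. I'll repeat it closer to 12 N.

```bash
python3 -m creep '0 0 0 0.02 0;0 0 0 0.02 0;0 0 0 0.02 0;0 0 0 0.02 0;0 0 0 0.02 0' ; python3 -m creep '0 0 0 0 0;0 0 0 0 0;0 0 0 0 0;0 0 0 0 0;0 0 0 0 0'
```

```text
clock: 17.05
eef_pos: [527.5, -204.4, 329.2]
tcp_rot: [-3.141, 0.001, 0.311]
contact_force: [1.9, -1.2, -13.2]
opening: 0.096
clock: 17.55
eef_pos: [527.5, -204.4, 329.2]
tcp_rot: [-3.141, 0.001, 0.311]
contact_force: [2.4, -0.3, -13.7]
opening: 0.09
```

```bash
python3 -m creep '0 0 0 0 0;0 0 0 0 0;0 0 0 0 0;0 0 0 0 0;0 0 0 0 0;0 0 0 0 0;0 0 0 0 0;0 0 0 0 0;0 0 0 0 0;0 0 0 0 0;0 0 0 0 0;0 0 0 0 0;0 0 0 0 0;0 0 0 0 0;0 0 0 0 0;0 0 0 0 0;0 0 0 0 0;0 0 0 0 0;0 0 0 0 0;0 0 0 0 0'; python3 -m creep '0 0 0 0 0;0 0 0 0 0;0 0 0 0 0;0 0 0 0 0;0 0 0 0 0'
```

```text
clock: 19.55
eef_pos: [527.5, -204.4, 329.2]
tcp_rot: [-3.141, 0.001, 0.311]
contact_force: [1.9, -0.4, -13.5]
opening: 0.091
clock: 20.05
eef_pos: [527.5, -204.4, 329.2]
tcp_rot: [-3.141, 0.001, 0.311]
contact_force: [3.0, -0.2, -13.7]
opening: 0.091
```

The pull held steady at 13.2–13.7 N (about 12 net) for 3 s and the clip stayed on. Next I'll set it back home through the free play, then release.

```bash
python3 -m creep '0 0 0 0.05 0;0 0 0 0.1 0;0 0 0 0.15 0;0 0 0 0.2 0;0 0 0 0.23 0;0 0 0 0.23 0;0 0 0 0.23 0'; python3 -m creep '0 0 0 0.05 0;0 0 0 0.08 0;0 0 0 0.08 0'
```

```text
clock: 20.75
eef_pos: [527.7, -204.4, 327.2]
tcp_rot: [-3.141, 0.001, 0.311]
contact_force: [0.2, 0.1, -1.6]
opening: 0.095
clock: 21.05
eef_pos: [527.7, -204.5, 326.9]
tcp_rot: [-3.141, 0.001, 0.311]
contact_force: [-1.9, 1.1, 4.7]
opening: 0.096
```

```bash
python3 -m creep '45 0 0 0 0;45 0 0 0 0;45 0 0 0 0;45 0 0 0 0;45 0 0 0 0;45 0 0 0 0;45 0 0 0 0;45 0 0 -1 0;45 0 0 -3 0;45 0 0 -6 0;45 0 0 -9 0;45 0 0 -9 0;45 0 0 -9 0;45 0 0 -9 0'
python3 - <<'E'
from h import *
im,d=save('wrist','w9'); cv2.imwrite('pics/w9c.png',cv2.resize(im[100:320,240:405],None,fx=4,fy=2.7,interpolation=2))
save('scene','s9'); save('side','d9')
s=sense(); print(s['contact_force'],s['eef_pos'])
a=cv2.resize(cv2.imread('pics/s9.png')[120:290,180:500],None,fx=2.4,fy=2.4)
cv2.imwrite('pics/s9c.png',a)
for n,m in(('scene','s9'),('side','d9')):
    A=cv2.imread(f'pics/{n}0.png');B=cv2.imread(f'pics/{m}.png'); D=cv2.absdiff(A,B).max(2)>40
    k,l,st,c=cv2.connectedComponentsWithStats(D.astype(np.uint8)); print(n,[tuple(x) for x in st[1:] if x[4]>20])
E
```

```text
clock: 22.45
eef_pos: [527.4, -204.3, 416.3]
tcp_rot: [-3.141, 0.001, 0.311]
contact_force: [-0.2, 0.0, -0.7]
opening: 0.451
[-1.10652548  0.29874702  0.51110113] [ 527.53592734 -204.362598    415.87617989]
scene [(np.int32(158), np.int32(0), np.int32(47), np.int32(58), np.int32(1241)), (np.int32(213), np.int32(0), np.int32(7), np.int32(13), np.int32(31)), (np.int32(220), np.int32(0), np.int32(73), np.int32(32), np.int32(1095)), (np.int32(330), np.int32(0), np.int32(13), np.int32(28), np.int32(165)), (np.int32(340), np.int32(0), np.int32(58), np.int32(71), np.int32(948)), (np.int32(404), np.int32(0), np.int32(26), np.int32(81), np.int32(965)), (np.int32(342), np.int32(10), np.int32(9), np.int32(5), np.int32(24)), (np.int32(179), np.int32(24), np.int32(132), np.int32(142), np.int32(4141)), (np.int32(333), np.int32(44), np.int32(8), np.int32(7), np.int32(27)), (np.int32(188), np.int32(61), np.int32(48), np.int32(26), np.int32(737)), (np.int32(387), np.int32(71), np.int32(10), np.int32(14), np.int32(43)), (np.int32(313), np.int32(80), np.int32(28), np.int32(8), np.int32(90)), (np.int32(
[... 3205 characters left out ...]
, np.int32(21), np.int32(297)), (np.int32(505), np.int32(239), np.int32(43), np.int32(23), np.int32(572)), (np.int32(486), np.int32(245), np.int32(10), np.int32(24), np.int32(154)), (np.int32(550), np.int32(244), np.int32(11), np.int32(5), np.int32(42)), (np.int32(314), np.int32(248), np.int32(20), np.int32(24), np.int32(242)), (np.int32(593), np.int32(254), np.int32(29), np.int32(31), np.int32(447)), (np.int32(504), np.int32(263), np.int32(18), np.int32(26), np.int32(194)), (np.int32(527), np.int32(278), np.int32(7), np.int32(18), np.int32(27)), (np.int32(569), np.int32(283), np.int32(22), np.int32(29), np.int32(194)), (np.int32(546), np.int32(307), np.int32(18), np.int32(7), np.int32(71))]
```

View pics/w9c.png

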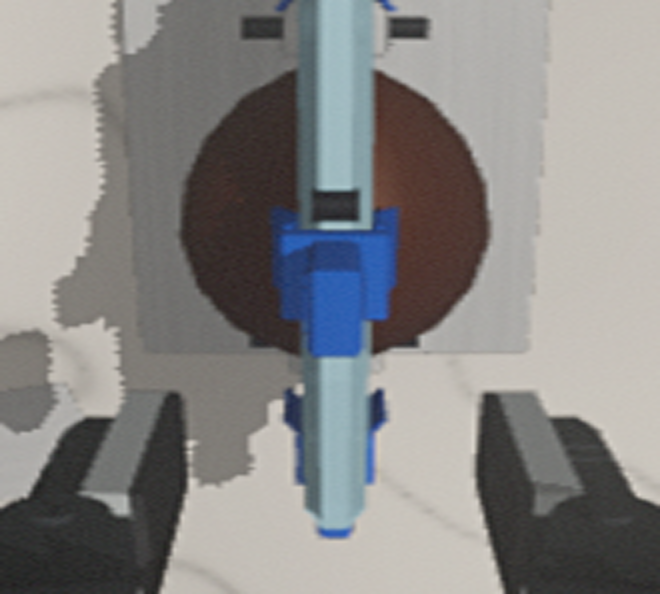

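View pics/s9c.png

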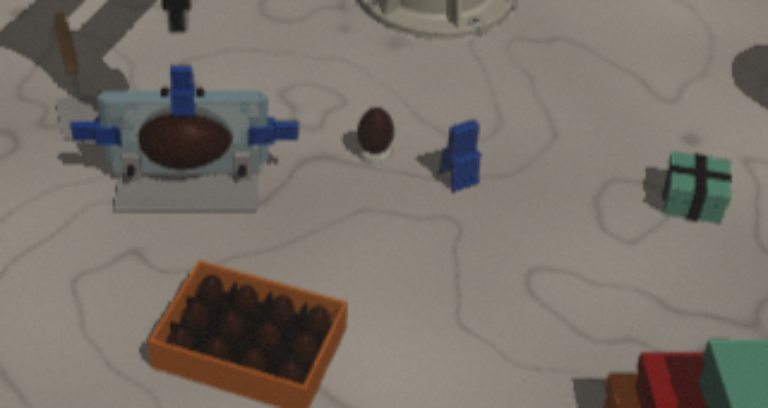

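The clip sits square on the rim between the stops and the gripper is clear. The boxes, egg and big clip are where they were. Last, I'll check its height and whether the spatula moved.

Run:
```python
from h import *
Z=np.load('pics/w9.npz'); d,T=Z['d'],Z['T']
print('fin top z',np.median([pt('wrist',u,v,d=d[v,u],T=T)[2] for u in range(320,328) for v in range(206,226)]), 'rim z',np.median([pt('wrist',u,v,d=d[v,u],T=T)[2] for u in range(321,326) for v in range(245,265)]))
for n,m,box in(('scene','s9',(195,120,220,170)),('side','d9',(380,155,470,190)),('scene','s9',(235,225,330,295)),('scene','s9',(450,180,490,215)),('scene','s9',(325,160,348,190))):
    A=np.load(f'pics/{n}0.npz')['d'];B=np.load(f'pics/{m}.npz')['d']; x,y,X,Y=box; D=np.abs(A-B)[y:Y,x:X]; print(n,box,'frac>8mm',(D>8).mean().round(3))
a=[cv2.resize(cv2.imread(f'pics/{q}.png')[150:200,370:480],None,fx=5,fy=5) for q in('side0','d9')]; cv2.imwrite('pics/sp.png',np.vstack(a))
```

```text
fin top z 177.29275779898165 rim z 139.6550148533729
scene (195, 120, 220, 170) frac>8mm 0.193
side (380, 155, 470, 190) frac>8mm 0.176
scene (235, 225, 330, 295) frac>8mm 0.043
scene (450, 180, 490, 215) frac>8mm 0.086
scene (325, 160, 348, 190) frac>8mm 0.148
```

View pics/sp.png

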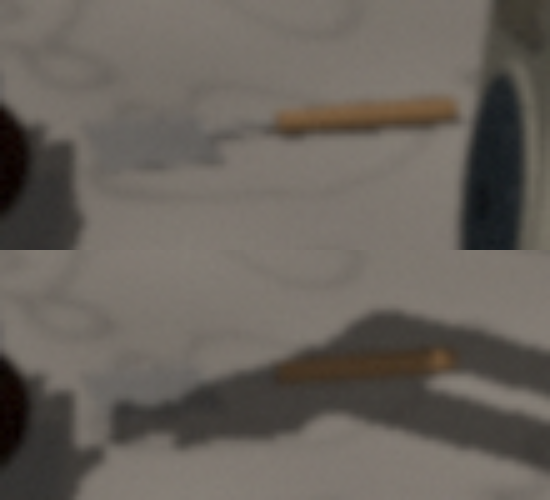

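The spatula has not moved; only the arm's shadow lies over it. The fin top is at 177.3 mm, against 177 mm expected when fully home.

```bash
python3 -c "from rig import sign_off; print(sign_off())"
```

```text
the job is handed in; nothing more can be done
None
```

The small blue clip is snapped fully home on the mould's top rim, between the two black stops. It held the tug and I let go of it; the job was handed in at about 22.6 s.

- **Press:** it snapped at about 4–5 mm above home, and I then pressed it against the hard stop. The highest force I read was about 15 N; readings came only at the end of each short move. After the tug I set it back down through its free play before letting go.
- **Tug:** the steady pull read 13.2–13.7 N at the wrist, about 12 N net of the 1.3 N offset, for about 3 s. Before that the pull was less even: it rose to 18.9 N while I was adjusting, and a first 2 s hold drifted from 13.8 to 16.0 N. Every reading stayed under 25 N, and the clip did not come off.
- **Last checks:** the top of the clip's fin measured 177.3 mm, against 177 mm expected when home. The gripper is clear and the wrist force is about zero.
- **Other objects:** the boxes, egg and spatula look unmoved in the before-and-after pictures. A rough depth comparison differed by more than 8 mm on 4–19 % of pixels around them. I put that down to depth noise at edges but did not follow it up. The brightness change over the spatula is only the arm's shadow.

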